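Swing the watering spout over the seed pan and open its valve

TASK

Get the greenhouse watering rig ready for its next timed run: first push the swinging spout round with a fingertip until its nozzle is centred over the wide, shallow seed pan, and only then push the valve lever a quarter turn, all the way to its open stop, where it lies in line along the feed pipe. Leave the pots and everything else on the bench where they stand; nothing needs to be lifted.

Things in the scene. Friction and masses are not known exactly. Their poses are not given: they have to be found in the camera images.
- rig: Fixed watering rig of metal pipe. Origin on the bench top, midway between standpipe and valve. Its +y axis runs along the horizontal feed pipe (20 mm thick, centre 50 mm up) from the valve to the standpipe; its +z is up. The standpipe (26 mm thick, brass collar to 38 mm, metal foot 72 mm wide) rises at y = +140 mm in this frame, the valve stands at y = -140 mm. Beyond the valve the feed pipe goes on to y = -290 mm, then turns to +x for 120 mm and down into the bench.
- spout (a joint): Turn of the swinging spout about the vertical standpipe, rad, growing anticlockwise seen from above. At 0 the spout points along the rig's -x axis; free between stops at -2.2 and 1.2. It turns stiffly (0.15 N m of friction, about 1.5 N when pushed 100 mm from the pivot), has no spring and stays where it is left.
- spout_pivot (a point): Point on the spout's turning axis (top of the standpipe) at the height of the tube's centre line, 200 mm above the bench. The brass swivel there is 34 mm in diameter and ends 19 mm above this point.
- spout_nozzle (a point): Centre of the underside of the nozzle at the spout's free end, 155 mm above the bench and 160 mm out from the turning axis. The spout is a straight level steel tube 16 mm thick, 200 mm up (centre line), from the pivot to straight above the nozzle, where it bends down; the nozzle is 26 mm wide. Push sideways on the level tube between pivot and bend.
- valve (a joint): Turn of the valve lever about its vertical axis, rad. 0 is closed (lever along the rig's -x axis, square to the pipe); it grows anticlockwise seen from above to the rigid open stop at 1.571 (lever along the rig's -y axis, in line above the feed pipe, pointing away from the standpipe). Starts nearly closed, at 0 to 0.25. Stiff (0.15 N m of friction), no spring, stays where it is left.
- lever_pivot (a point): Point on the valve lever's turning axis at the height of the lever's centre, 97 mm above the bench.
- lever_end (a point): Middle of the free end of the valve lever, 115 mm out from its axis, 97 mm above the bench. The lever is a level bar 18 mm wide and 10 mm high; its outer 60 mm have a black rubber sleeve 24 mm wide and 18 mm high (88 to 106 mm above the bench).
- pan: The wide, shallow round seed pan of terracotta: 130 mm across the rim, 50 mm high, with compost and many tiny seedlings (to about 65 mm). Loose. Origin: centre of its underside. It may stand at any one of three places around the standpipe, its centre 148 to 172 mm from the spout's axis.
- pot_tall: Tall round terracotta pot with a plant: 92 mm across the rim, 105 mm high, leaves to about 145 mm. Loose. Origin: centre of its underside. Stands at another place around the standpipe; not to be watered.
- pot_square: Square terracotta pot with a plant: 85 mm by 85 mm, 80 mm high, leaves to about 110 mm. Loose. Origin: centre of its underside. Stands at another place around the standpipe; not to be watered.
- twine_spool: Cork twine spool standing upright, 56 mm across and 56 mm high. Origin: centre of its underside. Beside the feed pipe, on its far side.
- pruning_knife: Folded pruning knife lying flat, 169 mm along its y axis, 26 mm wide, 18 mm high. Origin: underside, 9.5 mm short of its middle. Beside the feed pipe, on its far side.
- spray_bottle: White plastic bottle, 68 mm across and 150 mm high. Origin: centre of its underside. At the far right.
- trowel: Hand trowel lying flat, wooden handle 22 mm thick to its -x, blade 60 mm wide to its +x, 259 mm long overall, from -110 to +149 mm along x. To the right.
- label_mug: White ceramic mug without handle holding wooden plant labels, 76 mm across, 90 mm high (labels to about 120 mm). Origin: centre of its underside. On the left.
- pot_stack: Stack of three small terracotta pots, 96 mm across and 120 mm high. Origin: centre of its underside. At the far left.
Mind the look-alikes: they are no part of the job. What is shaped like the pan but pink or purple is not meant.

How it is judged:
By the outcome, as a careful person would: the job done as asked, in the order asked, and still so for the second after the job is handed in, with the robot touching nothing.
It also fails if it takes over 64 s, if anything falls off the work surface, if the arm or the gripper's body presses on something with over 40 N, if the wrist force passes 120 N, or if a joint passes its speed limit or range.

ROBOT

A 7-joint arm with a two-finger parallel gripper is mounted at the origin on the work surface. World frame = base frame: x ahead of the robot, y to its left, z up, the work surface at z = 0. Lengths are in m, angles in rad, forces in N, time in s.
With the tool pointing down it reaches from about 0.35 to 0.775 m from the base axis. Payload 3.1 kg.
Tool frame: the origin (TCP) lies between the finger pads; the fingertips stand 8 mm ahead of it and the grasp point (between the pads) lies 11 mm behind it (r.finger_overhang is the distance from the TCP to the fingertips, in m); z points along the fingers, y is the line along which they close (so a half turn about z gives the same grasp; the last joint's range is limited). The gripper opens to 85 mm and grips with 20 to 120 N. Pads are 22 mm wide; open, the fingers measure 114 mm over their backs; the gripper's body (76 mm by 85 mm) begins 54 mm behind the grasp point. The pads swing forward as they close: fully open they stand 13 mm farther back than shut.
Start: joints at [-1.28, 0.311, 0.014, 1.512, -0.004, 1.319, -0.027], TCP at [0.18, 0.52, 0.239] pointing down, gripper open.
Joint ranges: [-2.7, 2.7], [-0.3, 1.91], [-1.27, 1.3], [0.12, 2.57], [-1.44, 4.58], [0.2, 2.03], [-3.05, 3.05]. Speed limits (rad/s): [2.79, 2.79, 3.14, 3.14, 3.14, 3.14, 3.14].

INTERFACE

Orientations are given as a unit quaternion [x, y, z, w].
In Python, from plant import r, imaging, close_job, spotter gives the robot as it stands.
- The arm moves only by the tool jog_arm, never from a script. Its argument "series" is a list of rows, each a list of 2 entries, a list of its own where there are three numbers: the shift along the tool's x, y, z in cm, then the turn, a rotation vector about the tool's x, y, z in degrees. In form: [[[tx, ty, tz], [ax, ay, az]], ...]. A call has 1 to 5 rows; each row shifts and turns the commanded pose from where the row before left it, along the tool's axes as they then stand; what a row does not reach is not made up. A row lasts 1/10 s, in which the tool goes at most 50 mm and 8.59 degrees, less where a joint would pass 70% of its speed; a pose out of reach is approached as far as the arm can. A call with a gripper value outside its range is refused whole. "grip" is the finger opening in cm, from 0 to 8.54, set as the call begins (left out, the last holds). The fingers move at their own pace and stop on an object; the grip force is fixed at half the most. Time passes only in rows, so rows that do not move let the fingers close. It gives the time, the measured TCP pose, the force, the opening and the grip force at its end, in the units of the state.
- r.get_obs(): the state, without advancing time (a new reading comes with each control period).
- imaging.capture(name): name is "side" or "top" or "wrist"; returns a dict with "color" (420x560x3 uint8, red, green, blue), "fov_y" (degrees; the focal length in pixels is half the picture's height over the tangent of half this angle, whatever the lens; pixels are square), "cx", "cy" (the principal point, pixels), "T" (4x4, takes a point from camera to world coordinates); the wrist camera has in their place "hand_eye" (4x4, takes a point from camera to tool coordinates, whose origin is the TCP and whose axes are the flange's). Camera axes: x right, y up, looking along -z (the intrinsics and any distortion apply to the point x, -y, -z); pixel columns grow to the right and rows downward; lengths in m; the calibration is good to about 2 mm. A picture is of the moment at which its call begins: read the wrist's pose just before it. There is no depth.
- close_job(): hands the job in; it is judged then, once.
Trained networks look in a picture, given as the dict that the camera call returned (one of the last four; its "shot" number tells which), for a name from the list of things; names that differ only in an ending like _2 or _b are one class to them, and where a whole thing is asked for, a point or a joint stands for the part that bears it (a point fixed in the world has none). Each returns a list of dicts, best first, with "confidence" (0 to 1); they miss things now and then, are a little off and sometimes report something else, mostly with a low value. They report only what shows in the picture. A call takes as long as a camera call. They do not tell look-alikes from the thing itself.
- spotter.masks_of(target, picture): "region" (420x560 bool, what is visible of it) and "pixel" ([row, column] in pixels, amid what is visible of it).
The state is a dict: "time_s": time; "joint_positions": joint angles; "joint_vel": joint speeds; "joint_torque": joint torques, N m; "tcp_pos": TCP position; "orientation": TCP orientation; "force": force on the tool from outside, world axes, zero at the start; "torque": the same for the moment, N m; "finger_gap": finger opening in m; "grip_force": force on a finger pad.
Only numpy, scipy, OpenCV 4.12 (cv2) and the standard library are available. Lean on these libraries where they do the work, as an engineer would, in place of code of your own. Each camera call takes 0.05 s, during which the arm holds its last target. There are 200 camera calls.

## Working session

There is one attempt and no reset: what is moved stays moved. The work goes in short steps, Python scripts to look and compute and a tool call to move; the robot and the scene stay as the last step left them, time stands still between calls to the robot, and variables do not carry over. Pictures are saved under pics/ and viewed, at most 10 in all, crops included, and the job is handed in when it is done.

Besides the shell and the picture viewer there is one more tool, called after "Request:" by a JSON object that holds its "name" and its "arguments". jog_arm: Moves the arm, as the interface text tells. Its arguments: {"type":"object","properties":{"series":{"type":"array","items":{"type":"array"}},"grip":{"type":"number"}},"required":["series"]}

```bash
mkdir -p pics; cat > h.py <<'E'
import numpy as np, cv2
from plant import r, imaging, close_job, spotter
def cap(n):
    p=imaging.capture(n); return p
def save(p,f): cv2.imwrite('pics/'+f,p['color'][:,:,::-1])
def ray(p,px,T=None):
    T=np.array(p['T']) if T is None else T
    f=p['color'].shape[0]/2/np.tan(np.radians(p['fov_y'])/2)
    d=np.array([(px[1]-p['cx'])/f,-(px[0]-p['cy'])/f,-1.])
    return T[:3,3],T[:3,:3]@d
def atz(p,px,z):
    o,d=ray(p,px); return o+d*(z-o[2])/d[2]
def proj(p,X):
    T=np.linalg.inv(np.array(p['T'])); c=T[:3,:3]@np.array(X)+T[:3,3]
    f=p['color'].shape[0]/2/np.tan(np.radians(p['fov_y'])/2)
    return [p['cy']-f*c[1]/-c[2], p['cx']+f*c[0]/-c[2]]
E
python3 - <<'E'
from h import *
o=r.get_obs(); print(o['tcp_pos'],o['orientation'],o['time_s'])
for n in ['top','side']:
    p=cap(n); save(p,n+'1.png'); print(n,{k:v for k,v in p.items() if k!='color'})
    for t,z in [('rig',.05),('spout',.2),('spout_nozzle',.155),('spout_pivot',.2),('valve',.097),('lever_end',.097),('pan',.05),('pot_tall',.105),('pot_square',.08)]:
        for m in spotter.masks_of(t,p)[:3]: print(t,round(m['confidence'],2),np.round(m['pixel']),m['region'].sum(),np.round(atz(p,m['pixel'],z),3))
E
```

```text
[0.17944515 0.51915048 0.23824195] [ 1.65611169e-01  9.86190446e-01 -1.15068326e-03 -1.47539286e-04] 0.0
top {'fov_y': 51.69919885280636, 'cx': 288.2417666674675, 'cy': 212.50161958264295, 'T': array([[ 0.01735679,  0.988047  , -0.15317265,  0.26353756],
       [-0.99978893,  0.01883517,  0.00820579,  0.02344261],
       [ 0.01099274,  0.15299789,  0.98816537,  1.4799204 ],
       [ 0.        ,  0.        ,  0.        ,  1.        ]]), 'shot': 1}
rig 0.92 [198. 308.] 2188 [ 0.536 -0.053  0.05 ]
rig 0.37 [174. 197.] 1077 [0.61  0.323 0.05 ]
spout 0.65 [184. 217.] 464 [0.543 0.229 0.2  ]
spout 0.18 [224. 208.] 652 [0.424 0.251 0.2  ]
spout_nozzle 0.87 [186. 214.] 464 [0.549 0.244 0.155]
spout_pivot 0.74 [196. 303.] 2221 [ 0.514 -0.029  0.2  ]
valve 0.73 [214. 324.] 265 [ 0.476 -0.103  0.097]
lever_end 0.66 [183. 319.] 353 [ 0.577 -0.088  0.097]
pan 0.66 [156. 142.] 1180 [0.669 0.512 0.05 ]
pan 0.65 [171. 199.] 1120 [0.622 0.317 0.05 ]
pan 0.57 [284. 206.] 1273 [0.244 0.274 0.05 ]
pot_tall 0.56 [225. 208.] 678 [0.432 0.268 0.105]
pot_square 0.81 [229. 262.] 769 [0.426 0.097 0.08 ]
pot_s
[... 444 characters left out ...]

rig 0.47 [375. 307.] 1967 [ 0.436 -0.438  0.05 ]
spout 0.66 [174. 317.] 654 [0.574 0.088 0.2  ]
spout 0.62 [147. 293.] 411 [0.533 0.241 0.2  ]
spout_nozzle 0.62 [150. 293.] 405 [0.544 0.29  0.155]
spout_nozzle 0.32 [173. 319.] 615 [0.596 0.151 0.155]
spout_pivot 0.59 [251. 308.] 3028 [ 0.483 -0.212  0.2  ]
valve 0.75 [246. 290.] 434 [ 0.463 -0.084  0.097]
valve 0.26 [266. 337.] 415 [ 0.567 -0.179  0.097]
lever_end 0.8 [249. 288.] 371 [ 0.456 -0.095  0.097]
pan 0.62 [137. 317.] 719 [0.679 0.525 0.05 ]
pan 0.61 [192. 211.] 1009 [0.265 0.254 0.05 ]
pan 0.59 [174. 318.] 697 [0.628 0.288 0.05 ]
pot_tall 0.67 [173. 259.] 922 [0.423 0.254 0.105]
pot_square 0.77 [219. 265.] 1256 [0.415 0.058 0.08 ]
```

```bash
python3 - <<'E'
import cv2
a=cv2.imread('pics/top1.png'); cv2.imwrite('pics/top1c.png',cv2.resize(a[120:320,110:370],None,fx=3,fy=3,interpolation=cv2.INTER_CUBIC))
a=cv2.imread('pics/side1.png'); cv2.imwrite('pics/side1c.png',cv2.resize(a[110:310,160:420],None,fx=3,fy=3,interpolation=cv2.INTER_CUBIC))
E
```

```text
(no output)
```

View pics/top1c.png

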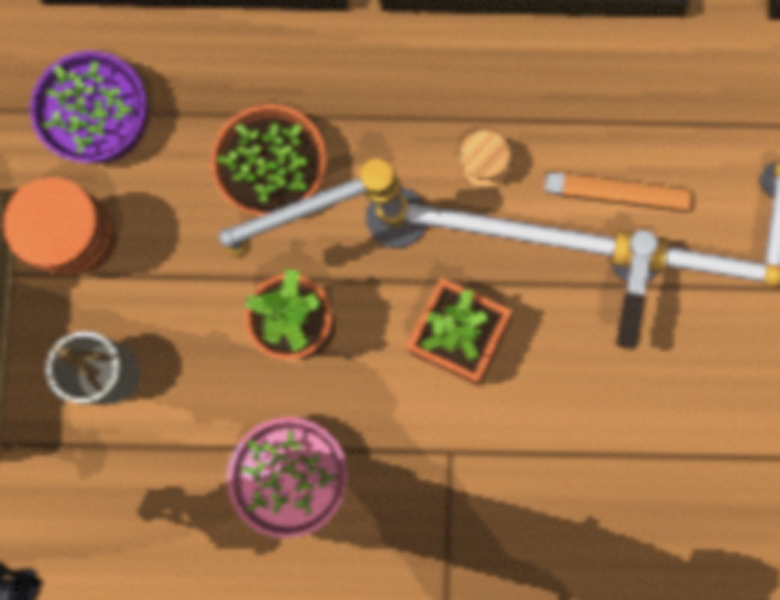

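View pics/side1c.png

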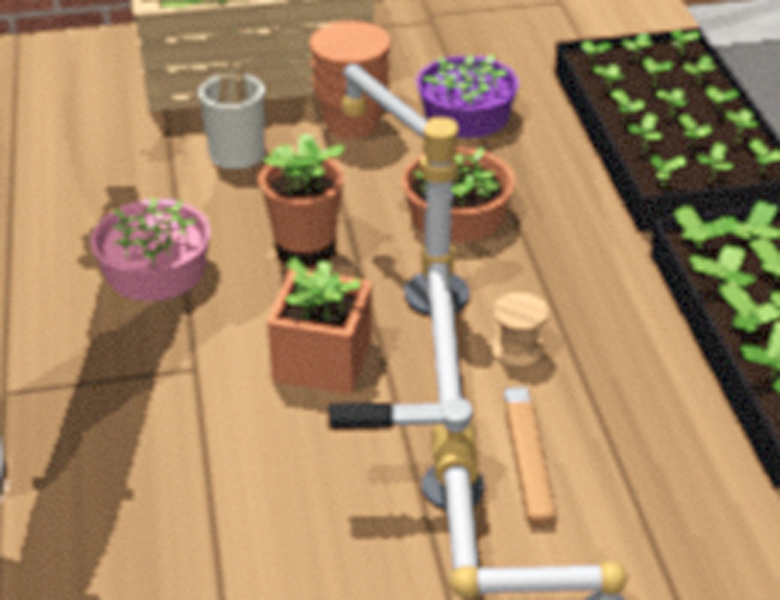

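The terracotta pan is at top-crop (269,158), i.e. full-image row 173, col 200. The look-alikes are the purple one at (90,107) and the pink one at (288,477). Only the terracotta one fits the description, and the crop confirms it. The swivel is at crop (377,170), the spout bend at (230,238), the lever hub at (644,243) and the lever end at (627,346).

```bash
python3 - <<'E'
from h import *
p=cap('top'); s=cap('side')
t=lambda x,y:(120+y/3-.33,110+x/3-.33); sd=lambda x,y:(110+y/3-.33,160+x/3-.33)
print('T')
for n,q,z in [('pivot',t(377,170),.215),('bend',t(231,238),.2),('hub',t(644,242),.105),('lend',t(627,346),.097),('pipe1',t(770,272),.05)]: print(n,np.round(atz(p,q,z),3))
print('S')
for n,q,z in [('pivot',sd(441,127),.219),('bend',sd(352,72),.2),('hub',sd(457,413),.105),('lend',sd(330,416),.097)]: print(n,np.round(atz(s,q,z),3))
for c,nm in [(p,'top'),(s,'side')]:
  for m in spotter.masks_of('pan',c):
    if abs(m['pixel'][1]-(200 if nm=='top' else 313))<8:
      cn=max(cv2.findContours(m['region'].astype(np.uint8),0,1)[0],key=len)
      W=np.array([atz(c,(y,x),.05)[:2] for x,y in cv2.convexHull(cn)[:,0]],np.float32)
      (e,rad)=cv2.minEnclosingCircle(W); print(nm,m['confidence'],m['pixel'],np.round(e,3),rad,cv2.fitEllipse(W))
for t,c in [('pot_tall',p),('spray_bottle',p),('trowel',p)]:
  for m in spotter.masks_of(t,c)[:1]:print(t,np.round(atz(c,m['pixel'],.1),3))
w=cap('wrist');print(w['hand_eye'],w['fov_y'],w['cx'],w['cy'])
E
```

```text
T
pivot [0.566 0.173 0.215]
bend [0.497 0.318 0.2  ]
hub [ 0.519 -0.104  0.105]
lend [ 0.407 -0.087  0.097]
pipe1 [ 0.498 -0.25   0.05 ]
S
pivot [0.562 0.176 0.219]
bend [0.497 0.328 0.2  ]
hub [ 0.518 -0.108  0.105]
lend [ 0.408 -0.083  0.097]
top 0.93 [173.7, 198.8] [0.614 0.312] 0.06750905513763428 ((0.6153801083564758, 0.3128647208213806), (0.1271340698003769, 0.13529114425182343), 15.955900192260742)
top 0.72 [282.6, 205.6] [0.261 0.278] 0.06539244204759598 ((0.2617932856082916, 0.27624502778053284), (0.12455860525369644, 0.12940867245197296), 114.20616149902344)
top 0.24 [225.6, 206.1] [0.436 0.282] 0.05343136936426163 ((0.43812429904937744, 0.2816864550113678), (0.09204152971506119, 0.10568426549434662), 140.6942901611328)
side 0.63 [140.1, 316.4] [0.669 0.496] 0.09574329107999802 ((0.6699879765510559, 0.5033825635910034), (0.12596973776817322, 0.2044772207736969), 169.2609405517578)
side 0.56 [174.1, 317.2] [0.621 0.288] 0.08852574974298477 ((0.632304310798645, 0.2824779152870178), (0.07935282588005066, 0.1828618347644806), 163.48007202148438)
pot_tall [0.427 0.276 0.1  ]
spray_bottle [ 0.58  -0.488  0.1  ]
trowel [ 0.444 -0.382  0.1  ]
[[-2.67691680e-05  9.50681829e-01  3.10167792e-01  7.82095030e-02]
 [ 9.99999988e-01  7.19133439e-05 -1.34113027e-04 -5.76278289e-04]
 [-1.49804021e-04  3.10167785e-01 -9.50681820e-01 -1.34741582e-01]
 [ 0.00000000e+00  0.00000000e+00  0.00000000e+00  1.00000000e+00]] 65.41739312696426 280.9439176480343 211.8620036349182
```

Request:
{"name": "jog_arm", "arguments": {"series": [[[-4.4, -2.05, 0], [0, 0, 0]], [[-4.4, -2.05, 0], [0, 0, 0]], [[-4.4, -2.05, 0], [0, 0, 0]], [[-4.4, -2.05, 0], [0, 0, 0]], [[-4.4, -2.05, 0], [0, 0, 0]]], "grip": 0}}

```text
time_s: 1.9
tcp_pos: [0.3553, 0.3497, 0.2396]
orientation: [0.165, 0.986, 0.0, 0.0]
force: [-0.0, 0.5, -0.0]
finger_gap: 0.0122
grip_force: 0.0
```

Request:
{"name": "jog_arm", "arguments": {"series": [[[-4.4, -2.05, 0], [0, 0, 0]], [[-4.4, -2.05, 0], [0, 0, 0]], [[-4.4, -2.05, 0], [0, 0, 0]], [[0, 0, 0], [0, 0, 0]], [[0, 0, 0], [0, 0, 0]]]}}

```text
time_s: 2.4
tcp_pos: [0.4597, 0.2484, 0.2393]
orientation: [0.168, 0.986, -0.0, 0.0]
force: [-1.0, 0.3, -1.1]
finger_gap: 0.0
grip_force: 0.0
```

Request:
{"name": "jog_arm", "arguments": {"series": [[[0, 0, 2.3], [0, 0, 0]], [[0, 0, 2.3], [0, 0, 0]], [[0, 0, 0], [0, 0, 0]], [[-1.4, 1.3, 0], [0, 0, 0]], [[-1.4, 1.3, 0], [0, 0, 0]]]}}

```text
time_s: 2.9
tcp_pos: [0.4933, 0.2673, 0.1945]
orientation: [0.164, 0.986, 0.001, 0.0]
force: [0.5, -0.6, 0.2]
finger_gap: 0.0001
grip_force: 0.0
```

Request:
{"name": "jog_arm", "arguments": {"series": [[[-0.7, 0.75, 0], [0, 0, 0]], [[-0.7, 0.75, 0], [0, 0, 0]], [[-0.8, 0.75, 0], [0, 0, 0]], [[-0.6, 0.4, 0], [0, 0, 0]], [[0, 0, 0], [0, 0, 0]]]}}

```text
time_s: 3.4
tcp_pos: [0.5296, 0.2817, 0.1934]
orientation: [0.166, 0.986, 0.0, 0.0]
force: [0.6, -0.9, 0.2]
finger_gap: -0.0001
grip_force: 0.0
```

```bash
python3 - <<'E'
from h import *
o=r.get_obs(); print(o['tcp_pos'],o['force'])
s=cap('side');t=cap('top')
a=cv2.resize(s['color'][110:240,220:360],None,fx=3,fy=3);b=cv2.resize(t['color'][130:260,170:310],None,fx=3,fy=3)
cv2.imwrite('pics/m2.png',np.hstack([a,b])[:,:780,::-1])
E
```

```text
[0.52955965 0.28173756 0.19341992] [ 0.62613329 -0.94545809  0.17470397]
```

View pics/m2.png

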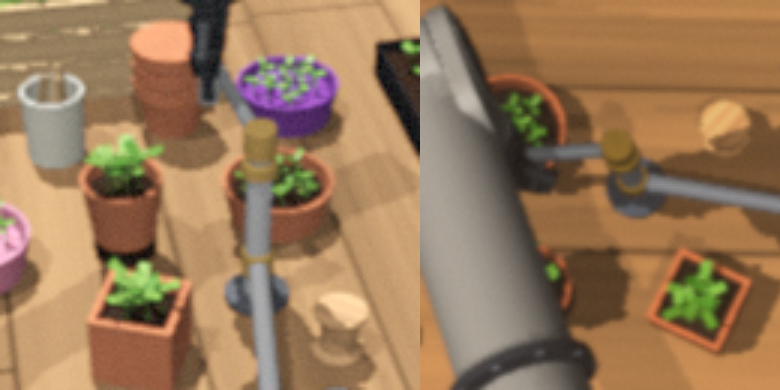

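The finger is on the tube and the spout has turned to about 96°. I'll keep pushing to about 76°.

Request:
{"name": "jog_arm", "arguments": {"series": [[[-0.7, 0.4, 0], [0, 0, 0]], [[-0.7, 0.4, 0], [0, 0, 0]], [[-0.7, 0.4, 0], [0, 0, 0]], [[-0.8, 0.2, 0], [0, 0, 0]], [[-0.8, 0.2, 0], [0, 0, 0]]]}}

```text
time_s: 4.0
tcp_pos: [0.5697, 0.2842, 0.1931]
orientation: [0.166, 0.986, -0.0, -0.0]
force: [-1.3, -0.6, 0.1]
finger_gap: -0.0002
grip_force: 0.8
```

Request:
{"name": "jog_arm", "arguments": {"series": [[[0, 0, 0], [0, 0, 0]], [[3, 0, 0], [0, 0, 0]], [[3, 0, 0], [0, 0, 0]], [[3, 0, -4], [0, 0, 0]], [[3, 0, -4], [0, 0, 0]]]}}

```text
time_s: 4.5
tcp_pos: [0.4541, 0.3236, 0.2731]
orientation: [0.166, 0.986, -0.001, -0.001]
force: [0.4, 1.1, 1.3]
finger_gap: -0.0001
grip_force: 0.0
```

Request:
{"name": "jog_arm", "arguments": {"series": [[[4, 0, 0], [0, 0, 0]], [[4, 0, 0], [0, 0, 0]], [[4, 0, 0], [0, 0, 0]], [[0, 0, 0], [0, 0, 0]], [[0, 0, 0], [0, 0, 0]]]}}

```text
time_s: 5.0
tcp_pos: [0.3419, 0.3634, 0.274]
orientation: [0.164, 0.986, 0.001, 0.001]
force: [1.0, -0.7, -0.1]
finger_gap: -0.0001
grip_force: 0.0
```

```bash
python3 - <<'E'
from h import *
o=r.get_obs(); print(o['tcp_pos'],o['force'])
s=cap('side');t=cap('top')
a=cv2.resize(s['color'][120:220,260:360],None,fx=4,fy=4,interpolation=cv2.INTER_CUBIC);b=cv2.resize(t['color'][140:240,170:270],None,fx=4,fy=4,interpolation=cv2.INTER_CUBIC)
cv2.imwrite('pics/m3.png',np.hstack([a,b])[:,:,::-1])
for X in [(.564,.174,.219),(.615,.313,.05)]:print(np.round(proj(t,X)),np.round(proj(s,X)))
E
```

```text
[0.34192556 0.36344325 0.27397388] [ 1.03543113 -0.66811135 -0.07134375]
[177. 235.] [152. 307.]
[173. 200.] [170. 312.]
```

View pics/m3.png

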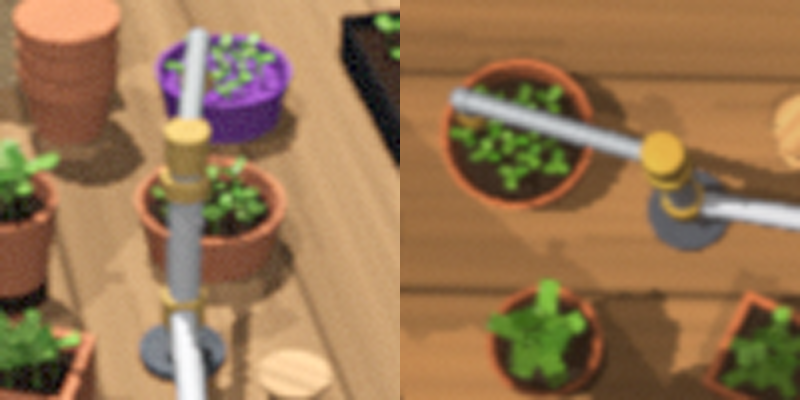

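Top-view right half: the bend is at (458,97), pan centre (519,134), swivel (663,155). The spout is over the pan and close to aligned. I'll take one closer look with the wrist camera.

Request:
{"name": "jog_arm", "arguments": {"series": [[[-4, 0, -4], [0, 0, 0]], [[-4, 0, -4], [0, 0, 0]], [[-4, 0, -2], [0, 0, 0]], [[0, 0, 0], [0, 0, 0]], [[0, 0, 0], [0, 0, 0]]]}}

```text
time_s: 5.6
tcp_pos: [0.4494, 0.3246, 0.364]
orientation: [0.168, 0.986, -0.0, 0.001]
force: [0.1, 1.2, -0.9]
finger_gap: -0.0
grip_force: 0.0
```

```bash
python3 - <<'E'
from h import *
from scipy.spatial.transform import Rotation as R
t=cap('top'); q=lambda x,y:(140+y/4-.4,170+x/4-.4)
pv=atz(t,q(263,147),.219); b=atz(t,q(58,97),.2); m=atz(t,q(230,146),.2); pc=atz(t,q(119,134),.05)
print('top',pv,b,m,pc)
o=r.get_obs(); w=cap('wrist'); T=np.eye(4);T[:3,:3]=R.from_quat(o['orientation']).as_matrix();T[:3,3]=o['tcp_pos']
w['T']=T@np.array(w['hand_eye']); np.save('wT.npy',w['T']); save(w,'w1.png'); print(o['tcp_pos'])
print('proj pan',proj(w,(.614,.312,.05)),'pivot',proj(w,(.564,.174,.219)))
for n in ['pan','spout']:
  for m in spotter.masks_of(n,w)[:3]:
      cn=max(cv2.findContours(m['region'].astype(np.uint8),0,1)[0],key=len)
      W=np.array([atz(w,(y,x),.05)[:2] for x,y in cv2.convexHull(cn)[:,0]],np.float32)
      print(n,m['confidence'],m['pixel'],cv2.minEnclosingCircle(W),cv2.fitEllipse(W))
E
```

```text
top [0.56492362 0.17237197 0.219     ] [0.60520261 0.33121403 0.2       ] [0.56974095 0.19954451 0.2       ] [0.61413739 0.31417306 0.05      ]
[0.44767336 0.32572192 0.36336135]
proj pan [np.float64(270.1628646142173), np.float64(308.7294432132683)] pivot [np.float64(346.6303789189377), np.float64(180.32550565154787)]
pan 0.84 [258.6, 320.1] ((0.608781099319458, 0.3226523995399475), 0.06711330264806747) ((0.6060004830360413, 0.3225654363632202), (0.10767222195863724, 0.13349498808383942), 117.91551208496094)
pan 0.79 [260.1, 449.4] ((0.6662963628768921, 0.5179073810577393), 0.07443796843290329) ((0.6677972078323364, 0.5178500413894653), (0.1281830072402954, 0.14861884713172913), 120.80018615722656)
pan 0.56 [39.7, 190.6] ((0.2641383707523346, 0.27586042881011963), 0.06512291729450226) ((0.263380229473114, 0.27652809023857117), (0.1277279555797577, 0.12921808660030365), 120.05570983886719)
spout 0.88 [302.0, 329.3] ((0.6823316216468811, 0.3204492926597595), 0.022556401789188385) ((0.6805227398872375, 0.3218027949333191), (0.028163138777017593, 0.04541656747460365), 96.587890625)
spout 0.45 [204.2, 124.0] ((0.4256232976913452, 0.09221099317073822), 0.07965085655450821) ((0.42477691173553467, 0.08925863355398178), (0.11956054717302322, 0.1550174057483673), 6.275888442993164)
```

View pics/w1.png

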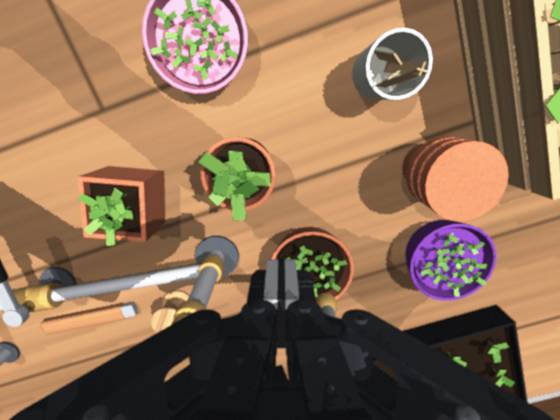

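The wrist view shows the pan at (313,268) with the gripper hiding the spout. I'll move farther out so both come clear.

Request:
{"name": "jog_arm", "arguments": {"series": [[[-4, 0, 0], [0, 0, 0]], [[-4, 0, 0], [0, 0, 0]], [[-4, 0, 0], [0, 0, 0]], [[-4, 0, 0], [0, 0, 0]], [[0, 0, 0], [0, 0, 0]]]}}

```text
time_s: 6.3
tcp_pos: [0.6019, 0.27, 0.3598]
orientation: [0.169, 0.986, -0.003, -0.0]
force: [-0.1, -0.7, -0.2]
finger_gap: -0.0001
grip_force: 0.0
```

```bash
python3 - <<'E'
from h import *
from scipy.spatial.transform import Rotation as R
o=r.get_obs(); w=cap('wrist'); T=np.eye(4);T[:3,:3]=R.from_quat(o['orientation']).as_matrix();T[:3,3]=o['tcp_pos']
w['T']=T@np.array(w['hand_eye']); np.save('wT.npy',w['T']); save(w,'w2.png'); print(o['tcp_pos'],o['orientation'])
print('proj pan',proj(w,(.614,.313,.05)),'pivot',proj(w,(.564,.173,.219)))
for n in ['pan']:
  for m in spotter.masks_of(n,w)[:3]:
      cn=max(cv2.findContours(m['region'].astype(np.uint8),0,1)[0],key=len)
      W=np.array([atz(w,(y,x),.05)[:2] for x,y in cv2.convexHull(cn)[:,0]],np.float32)
      print(n,m['confidence'],m['pixel'],cv2.minEnclosingCircle(W),cv2.fitEllipse(W))
E
```

```text
[0.60187834 0.27001316 0.35977285] [ 1.69151499e-01  9.85583857e-01 -3.47079225e-03 -4.30262708e-04]
proj pan [np.float64(163.22038062835685), np.float64(315.60461884222)] pivot [np.float64(195.2005329201788), np.float64(163.57784954910858)]
pan 0.88 [157.0, 315.9] ((0.6169553995132446, 0.313930481672287), 0.06626206636428833) ((0.6157729029655457, 0.31370359659194946), (0.12936736643314362, 0.12986455857753754), 30.524383544921875)
pan 0.56 [150.7, 474.3] ((0.6717420220375061, 0.5164291262626648), 0.07035907357931137) ((0.6720343232154846, 0.5178883671760559), (0.1282743662595749, 0.14020276069641113), 144.12063598632812)
```

View pics/w2.png

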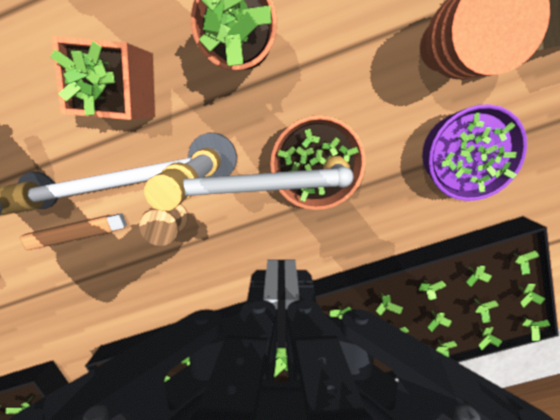

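The wrist view shows the swivel top at (164,190), the bend at (343,177), and the pan centred at (317,162).

```bash
python3 - <<'E'
from h import *
p=dict(T=np.load('wT.npy'),color=np.zeros((420,560,3)),fov_y=65.417,cx=280.94,cy=211.86)
pv=atz(p,(190,164),.219);a=atz(p,(184.5,200),.2);b=atz(p,(177,343),.2);pan=np.array([.6155,.3137])
pv=.5*(pv[:2]+np.array([.5645,.1735]))
ang=lambda v:np.degrees(np.arctan2(v[1],v[0]))
print(pv,a,b,'bend r',np.linalg.norm(b[:2]-pv),'tube ang',ang(b-a),ang(b[:2]-pv),'pan',ang(pan-pv),np.linalg.norm(pan-pv))
E
```

```text
[0.56219362 0.1744519 ] [0.56839604 0.20080083 0.2       ] [0.60543259 0.32720332 0.2       ] bend r 0.15875327896126504 tube ang 73.66915491333097 74.19490216243356 pan 69.05236160393027 0.14910265700883157
```

Request:
{"name": "jog_arm", "arguments": {"series": [[[3.6, 0.2, 0], [0, 0, 0]], [[3.6, 0.2, 0], [0, 0, 0]], [[0, 0, 0], [0, 0, 0]], [[0, 0, 4], [0, 0, 0]], [[0, 0, 4], [0, 0, 0]]]}}

```text
time_s: 6.9
tcp_pos: [0.5304, 0.3037, 0.2858]
orientation: [0.164, 0.987, 0.002, 0.002]
force: [1.1, -0.3, -0.1]
finger_gap: -0.0005
grip_force: 0.0
```

Request:
{"name": "jog_arm", "arguments": {"series": [[[0, 0, 4], [0, 0, 0]], [[0, 0, 3], [0, 0, 0]], [[0, 0, 1.6], [0, 0, 0]], [[0, 0, 0], [0, 0, 0]], [[0, 0, 0], [0, 0, 0]]]}}

```text
time_s: 7.4
tcp_pos: [0.5308, 0.3026, 0.1992]
orientation: [0.165, 0.986, 0.001, 0.0]
force: [0.9, -0.5, 0.3]
finger_gap: -0.0001
grip_force: 0.0
```

Request:
{"name": "jog_arm", "arguments": {"series": [[[0, 0, 0.6], [0, 0, 0]], [[-2, -0.2, 0], [0, 0, 0]], [[-1.8, -0.2, 0], [0, 0, 0]], [[-0.8, 0, 0], [0, 0, 0]], [[-0.7, 0, 0], [0, 0, 0]]]}}

```text
time_s: 7.9
tcp_pos: [0.5802, 0.2808, 0.1929]
orientation: [0.166, 0.986, 0.001, -0.0]
force: [-1.1, 0.1, -0.1]
finger_gap: -0.0004
grip_force: 0.9
```

Request:
{"name": "jog_arm", "arguments": {"series": [[[0, 0, 0], [0, 0, 0]], [[0, 0, 0], [0, 0, 0]], [[3, 0, 0], [0, 0, 0]], [[3, 0, -4], [0, 0, 0]], [[0, 0, -5], [0, 0, 0]]]}}

```text
time_s: 8.4
tcp_pos: [0.5159, 0.303, 0.2791]
orientation: [0.162, 0.987, -0.002, -0.006]
force: [1.4, 1.7, 1.1]
finger_gap: -0.0
grip_force: 0.0
```

Request:
{"name": "jog_arm", "arguments": {"series": [[[-3, 0, -5], [0, 0, 0]], [[-4, -1, -3], [0, 0, 0]], [[-3, -1, 0], [0, 0, 0]], [[0, 0, 0], [0, 0, 0]], [[0, 0, 0], [0, 0, 0]]]}}

```text
time_s: 8.9
tcp_pos: [0.6066, 0.2501, 0.3537]
orientation: [0.166, 0.986, -0.0, -0.001]
force: [-1.0, 0.0, -0.1]
finger_gap: 0.0001
grip_force: 0.0
```

```bash
cat > look.py <<'E'
from h import *; import sys
from scipy.spatial.transform import Rotation as R
o=r.get_obs(); w=cap('wrist'); T=np.eye(4);T[:3,:3]=R.from_quat(o['orientation']).as_matrix();T[:3,3]=o['tcp_pos']
w['T']=T@np.array(w['hand_eye']); np.save('wT.npy',w['T']); save(w,sys.argv[1]); print(o['tcp_pos'],o['orientation'],o['time_s'])
for m in spotter.masks_of('pan',w)[:3]:
      cn=max(cv2.findContours(m['region'].astype(np.uint8),0,1)[0],key=len)
      W=np.array([atz(w,(y,x),.05)[:2] for x,y in cv2.convexHull(cn)[:,0]],np.float32)
      print(m['confidence'],m['pixel'],cv2.minEnclosingCircle(W),cv2.fitEllipse(W))
E
python3 look.py w3.png
```

```text
[0.60661619 0.25008362 0.35369462] [ 1.66058678e-01  9.86115698e-01 -4.56778787e-05 -5.86672172e-04] 8.9
0.88 [147.4, 488.1] ((0.6720587015151978, 0.5152872204780579), 0.07042805850505829) ((0.6716642379760742, 0.5172706246376038), (0.12656503915786743, 0.14094357192516327), 146.2140350341797)
0.71 [147.9, 326.4] ((0.6150213479995728, 0.31479310989379883), 0.06454375386238098) ((0.6142982244491577, 0.3149891793727875), (0.12521304190158844, 0.12830333411693573), 144.89244079589844)
0.2 [178.3, 251.6] ((0.6213197708129883, 0.220553457736969), 0.14615195989608765) ((0.6176983118057251, 0.22107920050621033), (0.09346423298120499, 0.2947278320789337), 160.76185607910156)
```

View pics/w3.png

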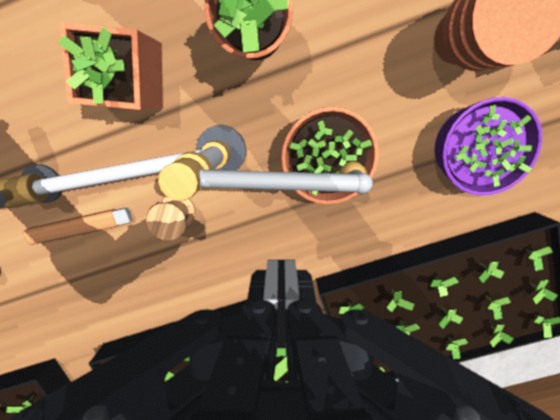

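The wrist view shows the swivel at (180,181), tube from (215,181) to the bend at (363,183), nozzle just above-left of the bend, and pan centre (329,155).

```bash
python3 - <<'E'
from h import *
p=dict(T=np.load('wT.npy'),color=np.zeros((420,560,3)),fov_y=65.417,cx=280.94,cy=211.86)
pv=atz(p,(181,180),.219);a=atz(p,(180.5,215),.2);b=atz(p,(183,361),.2)
f=atz(p,(148.5,221.5),.005)
ang=lambda v:np.degrees(np.arctan2(v[1],v[0]))
print('piv',pv,'foot',f,a,b,'tube',ang(b-a))
for pan in [(.6147,.3148),(.6155,.3137)]:
  for P in [pv[:2],np.array([.563,.174])]: print('pan',ang(np.array(pan)-P),'bend',ang(b[:2]-P),np.linalg.norm(b[:2]-P))
for th in (68,70,72):
  N=np.array([.563,.174])+.16*np.array([np.cos(np.radians(th)),np.sin(np.radians(th))])
  print(th,N,proj(p,(*N,.155)),proj(p,(*N,.2)))
E
```

```text
piv [0.5618611  0.17515236 0.219     ] foot [0.56059625 0.17337793 0.005     ] [0.57381213 0.19805119 0.2       ] [0.61906189 0.32157691 0.2       ] tube 69.88128082442067
pan 69.27471138292987 bend 68.66188614272387 0.15720076669818084
pan 69.83739600921395 bend 69.19909022134017 0.1578666553674811
pan 68.8360248355855 bend 68.66188614272387 0.15720076669818084
pan 69.40351387931189 bend 69.19909022134017 0.1578666553674811
68 [0.62293705 0.32234942] [np.float64(176.43887928352274), np.float64(352.57245828484264)] [np.float64(186.68421488664112), np.float64(362.92387273636996)]
70 [0.61772322 0.32435082] [np.float64(171.10716801954726), np.float64(353.11698696436787)] [np.float64(180.63708967255286), np.float64(363.60829639315966)]
72 [0.61244272 0.32616904] [np.float64(165.7176796097309), np.float64(353.47723195295373)] [np.float64(174.5153223115493), np.float64(364.08315747363883)]
```

The spout is within about 1° of the pan's bearing (spout ≈69.3°, pan ≈69.4°), so the nozzle is centred. Next is the valve: I'll go over to the closing side of the lever.

Request:
{"name": "jog_arm", "arguments": {"series": [[[0.7, -4.1, 0], [0, 0, 0]], [[0.7, -4.1, 0], [0, 0, 0]], [[0.7, -4.1, 0], [0, 0, 0]], [[0.7, -4.1, 0], [0, 0, 0]], [[0.8, -4.1, 0], [0, 0, 0]]]}}

```text
time_s: 9.5
tcp_pos: [0.5037, 0.0686, 0.3542]
orientation: [0.164, 0.986, 0.0, -0.0]
force: [0.3, -0.3, 0.2]
finger_gap: 0.0001
grip_force: 0.0
```

Request:
{"name": "jog_arm", "arguments": {"series": [[[0.8, -4.1, 0], [0, 0, 0]], [[0.7, -4.1, 0], [0, 0, 0]], [[0.7, -4.1, 0], [0, 0, 0]], [[0, 0, 0], [0, 0, 0]], [[0, 0, 0], [0, 0, 0]]]}}

```text
time_s: 10.0
tcp_pos: [0.4439, -0.0401, 0.3547]
orientation: [0.165, 0.986, 0.001, 0.0]
force: [0.0, 0.3, 0.1]
finger_gap: 0.0002
grip_force: 0.0
```

```bash
python3 look.py w4.png | head -1; python3 - <<'E'
from h import *
p=dict(T=np.load('wT.npy'),color=np.zeros((420,560,3)),fov_y=65.417,cx=280.94,cy=211.86)
a=cv2.imread('pics/w4.png')
for n,X in dict(hub=(.5185,-.106,.105),end=(.4075,-.085,.097),start=(.4435,-.042,.087)).items():
  y,x=proj(p,X); print(n,y,x); cv2.circle(a,(int(x),int(y)),3,(255,0,255),-1)
cv2.imwrite('pics/w4.png',a)
E
```

```text
[ 0.44392553 -0.04008711  0.35467796] [1.65374944e-01 9.86230050e-01 1.12279011e-03 3.95604723e-04] 10.0
hub 245.093685383075 251.18952674757935
end 156.47805289847554 235.426689371671
start 171.38788317274688 279.2866354229063
```

View pics/w4.png

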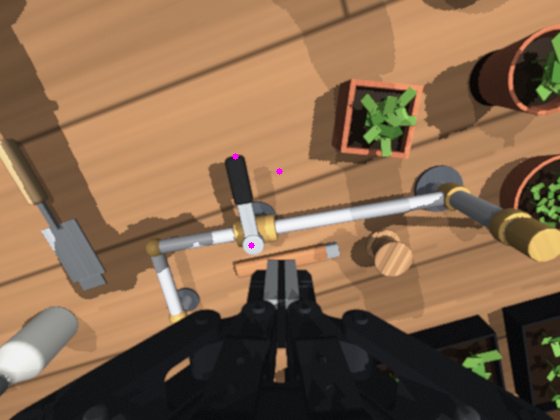

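The projected hub and lever end (magenta) sit right on the lever, and the start point (279,171) is clear. Descending and pushing.

Request:
{"name": "jog_arm", "arguments": {"series": [[[0, 0, 4.5], [0, 0, 0]], [[0, 0, 4.5], [0, 0, 0]], [[0, 0, 4.5], [0, 0, 0]], [[0, 0, 4.5], [0, 0, 0]], [[0, 0, 4], [0, 0, 0]]]}}

```text
time_s: 10.6
tcp_pos: [0.4444, -0.0385, 0.1319]
orientation: [0.163, 0.987, 0.0, -0.001]
force: [0.7, 0.2, -0.1]
finger_gap: 0.0001
grip_force: 0.0
```

Request:
{"name": "jog_arm", "arguments": {"series": [[[0, 0, 3], [0, 0, 0]], [[0, 0, 1.1], [0, 0, 0]], [[0, 0, 0], [0, 0, 0]], [[0, 0, 0], [0, 0, 0]]]}}

```text
time_s: 11.0
tcp_pos: [0.4462, -0.0402, 0.0944]
orientation: [0.165, 0.986, 0.0, 0.001]
force: [-0.0, -0.6, -0.1]
finger_gap: 0.0005
grip_force: 0.0
```

Request:
{"name": "jog_arm", "arguments": {"series": [[[-0.2, -2.5, 0], [0, 0, 0]], [[0, -1.5, 0], [0, 0, 0]], [[0, -1.5, 0], [0, 0, 0]], [[-0.5, -1.4, 0], [0, 0, 0]], [[-0.5, -1.4, 0], [0, 0, 0]]]}}

```text
time_s: 11.5
tcp_pos: [0.4313, -0.1222, 0.0955]
orientation: [0.165, 0.986, 0.001, 0.002]
force: [0.4, 2.2, 0.4]
finger_gap: 0.0001
grip_force: 1.1
```

Request:
{"name": "jog_arm", "arguments": {"series": [[[-1, -1.2, 0], [0, 0, 0]], [[-1, -1.2, 0], [0, 0, 0]], [[-1.5, -0.8, 0], [0, 0, 0]], [[-1.5, -0.8, 0], [0, 0, 0]], [[0, 0, 0], [0, 0, 0]]]}}

```text
time_s: 12.0
tcp_pos: [0.4658, -0.179, 0.0953]
orientation: [0.166, 0.986, -0.001, 0.003]
force: [-0.9, -0.5, 0.3]
finger_gap: -0.0003
grip_force: 0.0
```

Request:
{"name": "jog_arm", "arguments": {"series": [[[-0.6, -0.1, 0], [0, 0, 0]], [[-0.5, -0.1, 0], [0, 0, 0]], [[-0.4, -0.1, 0], [0, 0, 0]], [[0, 0, 0], [0, 0, 0]], [[0, 0, 0], [0, 0, 0]]]}}

```text
time_s: 12.5
tcp_pos: [0.4769, -0.1852, 0.0934]
orientation: [0.166, 0.986, -0.0, 0.001]
force: [0.2, -0.3, -0.2]
finger_gap: -0.0003
grip_force: 0.0
```

Request:
{"name": "jog_arm", "arguments": {"series": [[[-0.3, 0, 0], [0, 0, 0]], [[-0.2, 0, 0], [0, 0, 0]], [[0, 0, 0], [0, 0, 0]]]}}

```text
time_s: 12.8
tcp_pos: [0.4812, -0.1867, 0.0933]
orientation: [0.166, 0.986, -0.0, -0.0]
force: [-0.5, 0.3, -0.0]
finger_gap: -0.0003
grip_force: 0.5
```

Request:
{"name": "jog_arm", "arguments": {"series": [[[-0.2, 0, 0], [0, 0, 0]], [[0, 0, 0], [0, 0, 0]]]}}

```text
time_s: 13.0
tcp_pos: [0.4816, -0.1869, 0.093]
orientation: [0.166, 0.986, 0.0, -0.002]
force: [-5.1, 2.3, 2.5]
finger_gap: 0.0002
grip_force: 2.5
```

Request:
{"name": "jog_arm", "arguments": {"series": [[[-0.2, 0, 0], [0, 0, 0]], [[0, 0, 0], [0, 0, 0]]]}}

```text
time_s: 13.2
tcp_pos: [0.4817, -0.1869, 0.0927]
orientation: [0.166, 0.986, 0.001, -0.004]
force: [-7.9, 2.5, 6.1]
finger_gap: -0.0
grip_force: 4.1
```

The force is rising with no further travel, so the lever is at its stop. Backing off and checking.

Request:
{"name": "jog_arm", "arguments": {"series": [[[2, 0, 0], [0, 0, 0]], [[4, 0, 0], [0, 0, 0]], [[4, 0, -4], [0, 0, 0]], [[4, 0, -4], [0, 0, 0]], [[4, 0, -4], [0, 0, 0]]]}}

```text
time_s: 13.7
tcp_pos: [0.3276, -0.1338, 0.2005]
orientation: [0.166, 0.986, -0.0, 0.001]
force: [0.8, 1.3, 1.8]
finger_gap: -0.0001
grip_force: 0.0
```

Request:
{"name": "jog_arm", "arguments": {"series": [[[0, 0, -4], [0, 0, 0]], [[0, 0, -4], [0, 0, 0]], [[0, 0, 0], [0, 0, 0]], [[0, 0, 0], [0, 0, 0]]]}}

```text
time_s: 14.1
tcp_pos: [0.3293, -0.1341, 0.2804]
orientation: [0.166, 0.986, 0.0, 0.002]
force: [-0.1, 0.4, -0.5]
finger_gap: -0.0001
grip_force: 0.0
```

```bash
python3 - <<'E'
from h import *
o=r.get_obs(); print(o['tcp_pos'],o['force'],o['time_s'])
s=cap('side');t=cap('top')
a=cv2.resize(s['color'][110:310,220:380],None,fx=2.5,fy=2.5,interpolation=cv2.INTER_CUBIC);b=cv2.resize(t['color'][110:310,180:340],None,fx=2.5,fy=2.5,interpolation=cv2.INTER_CUBIC)
cv2.imwrite('pics/f.png',np.hstack([a,b])[:,:,::-1])
E
```

```text
[ 0.32927771 -0.13409648  0.28037251] [-0.05572372  0.35094721 -0.54924764] 14.1
```

View pics/f.png

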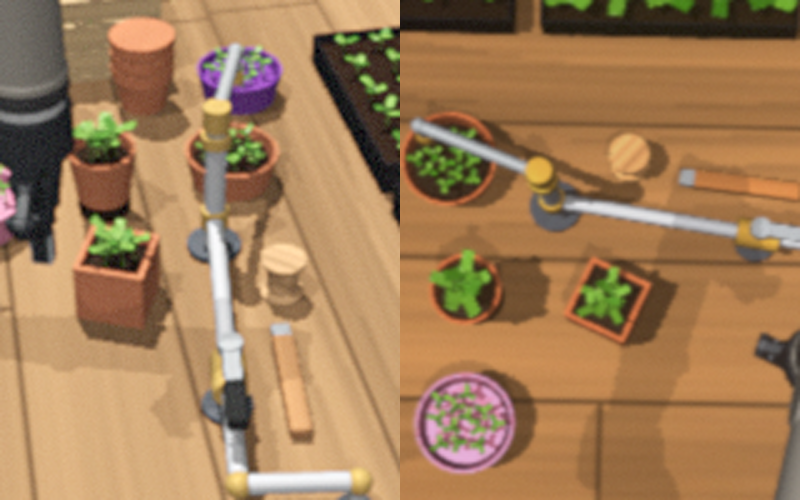

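The side view shows the lever hub at (231,342) and its sleeve at (236,400), in line over the feed pipe. The spout is over the terracotta pan (top view, bend at (416,124)), the pots are undisturbed and the arm is clear. Handing in.

```bash
python3 -c "
from plant import close_job
print(close_job())"
```

```text
the job is handed in; nothing more can be done
None
```

The spout now points over the terracotta seed pan, within about 1° of its bearing. After that the valve lever was pushed to its open stop, in line along the feed pipe. The pots looked undisturbed in the last pictures, and the job was handed in at about 14 s of the 64 s allowed, with no verdict returned.

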